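# Crank a mortar cube out of the specimen ejector

### The arm

A 7-joint arm with a two-finger parallel gripper is mounted at the origin on a cart in front of the work surface, level with it; the furniture and walls round the work are solid. World frame = base frame: x ahead of the robot, y to its left, z up, the work surface at z = 0. Lengths are in m, angles in rad, forces in N, time in s.
With the tool pointing down it reaches from about 0.425 to 0.95 m from the base axis. Payload 4.7 kg.
Tool frame: the origin (TCP) lies midway between the tips of the shut fingers; the grasp point (between the pads) lies 19 mm behind it; z points along the fingers, y is the line along which they close (so a half turn about z gives the same grasp; the last joint's range is limited). The gripper opens to 85 mm and grips with 20 to 120 N. Pads are 22 mm wide; open, the fingers measure 114 mm over their backs; the gripper's body (76 mm by 85 mm) begins 54 mm behind the grasp point. The pads swing forward as they close: fully open they stand 13 mm farther back than shut.
Start: joints at [-1.215, 0.469, -0.049, 1.532, 0.024, 1.141, -0.082], TCP at [0.253, 0.626, 0.231] pointing down, gripper open.
Joint ranges: [-2.59, 2.59], [-0.33, 1.99], [-1.39, 1.29], [0.1, 2.45], [-1.04, 4.18], [0.21, 1.99], [-2.66, 2.66]. Speed limits (rad/s): [2.57, 2.57, 3.14, 3.14, 3.14, 3.14, 3.14].

### API

Orientations are given as a unit quaternion [x, y, z, w].
In Python, from station import env gives the robot as it stands.
- The arm moves only by the tool drive_tool, never from a script. Its argument "deltas" is a list of rows, each an object with "angular": the turn, a rotation vector about the tool's x, y, z each as a share of 1.5 rad, from -1 to 1, a list of three; "travel": the shift along the tool's x, y, z each as a share of 0.4 m, from -1 to 1, a list of three; "gripper": the finger opening in mm, from 0 to 85.4. In form: [{"angular": [ax, ay, az], "travel": [dx, dy, dz], "gripper": gripper}, ...]. A call has exactly 5 rows; each row is the pose to reach, as a shift and turn from the pose commanded when the call began, along the tool's axes at that moment; what a row does not reach only later rows make up. A row lasts 1/10 s, in which the tool goes at most 50 mm and 8.59 degrees, less where a joint would pass 70% of its speed; a pose out of reach is approached as far as the arm can. A call with a number of a shift or a turn outside -1 to 1 is refused whole. A call with a gripper value outside its range is refused whole. The fingers move at their own pace and stop on an object; the grip force is fixed at half the most. Time passes only in rows, so rows that repeat a pose let the fingers close, or fill a call up. It gives the time, the measured TCP pose, the force, the opening and the grip force at its end, in the units of the state.
- env.sense(): the state, without advancing time (a new reading comes with each control period).
- env.get_image(name): name is "side" or "top" or "wrist"; returns a dict with "frame" (480x640x3 uint8, red, green, blue), "vfov" (degrees; the focal length in pixels is half the picture's height over the tangent of half this angle, whatever the lens; pixels are square), "cx", "cy" (the principal point, pixels), "origin" and "attitude" of the camera in the world; the wrist camera has in their place "tool_from_camera" (4x4, takes a point from camera to tool coordinates, whose origin is the TCP and whose axes are the flange's). Camera axes: x right, y down, z forward; pixel columns grow to the right and rows downward; lengths in m; the calibration is good to about 2 mm. A picture is of the moment at which its call begins: read the wrist's pose just before it. There is no depth.
- env.job_done(): hands the job in; it is judged then, once.
The state is a dict: "time_s": time; "qpos": joint angles; "joint_velocities": joint speeds; "effort": joint torques, N m; "tcp_pos": TCP position; "tcp_rot": TCP orientation; "force": force on the tool from outside, world axes, zero at the start; "torque": the same for the moment, N m; "finger_gap": finger opening in m; "grasp_force": force on a finger pad.
Only numpy, scipy, OpenCV 4.12 (cv2) and the standard library are available. Lean on these libraries where they do the work, as an engineer would, in place of code of your own. Each camera call takes 0.05 s, during which the arm holds its last target. There are 200 camera calls.

### The job

Push the shutter of the specimen ejector fully aside by its post, then turn the crank clockwise (seen from above) by its spinning grip until the ram has pushed the mortar cube completely out of the mould onto the out-tray, where it stays, standing upright. Let the ram do it: do not touch that cube with the gripper, leave the shutter open and do not knock over or shift the tub, the cup and the other cube standing beside the ejector.

Things in the scene. Friction and masses are not known exactly. Their poses are not given: they have to be found in the camera images.
- ejector: Fixed grey bench machine, 290 x 94 mm. Origin on the worktop under the crank axis; +x is the way the specimen leaves, z up. Along x (mm): gearbox -42 to 42 (top z 106), steel mould channel 43 to 125 (43 wide, floor z 12, top z 61, open slot on top), shutter 126 to 132, out-tray to 211 (floor z 12, edges to z 25). A rack sticks out behind. Shutter guide bar at x 134 to 140, y -40 to 96, z to 66.
- crank_axis (a point): Point on the crank's upright axis, at ejector (0, 0, 154) mm, the height of the middle of the grip.
- crank_grip (a point): Middle of the crank's upright black grip: 22 mm diameter, 60 mm tall (z 124 to 184 mm), 55 mm from the crank axis. It spins freely on the crank, so a hand of constant orientation can lead it round. The arm and hub below it end at z 124 mm.
- crank (a joint): Crank angle, rad, growing clockwise seen from above, 0 to 19 (3 turns, then a stop). At 0 the grip points along the ejector's -x; at q it points at the angle pi - q about z in the ejector's frame. 1 rad moves the ram 5 mm forward. Starts at 0 to 1.2; takes 1 to 2 N at the grip and stays where it is left.
- ram_face (a point): Middle of the ram's front face (36 x 32 mm), which pushes the cube; at ejector x = 55 mm + 5 mm per rad of crank, y 0, z 34.
- shutter_post (a point): Axis of the round upright post on the shutter, 14 mm diameter, z 76 to 128 mm, this point at z 105 mm; ejector x 129 mm.
- shutter (a joint): Shutter position in m, 0 closed, 0.058 fully open (stop); opens by sliding along the ejector's +y, needs about 3 N and stays where it is left. While closed it blocks the cube.
- mouth (a point): Centre of the mould's exit on the floor, in the plane of the shutter's outer face (ejector x 132, y 0, z 12 mm), x pointing out along the tray.
- cube: The mortar cube in the mould, grey, 40 mm, about 115 to 190 g; origin at the centre of its underside. At the start its centre is 31 to 38 mm behind the mouth.
- tub: Loose screw-lid tub, 58 mm diameter, 60 mm tall, beside the gearbox (ejector -y side). Leave alone; origin at its underside.
- old_cube: Another loose 40 mm mortar cube, on the worktop on the ejector's -y side near the tray. Leave alone; origin at its underside.
- cup: Loose white mixing cup, 60 mm diameter, 64 mm tall, on the ejector's +y side. Leave alone; origin at its underside.
Things that resemble listed ones, but are neither listed nor needed, are in the scene too. Leave any green look-alike of the cube alone.

How it is judged:
By the outcome, as a careful person would: the job done as asked, in the order asked, and still so for the second after the job is handed in, with the robot touching nothing.
It also fails if it takes over 72 s, if anything falls off the work surface, if the arm or the gripper's body presses on something with over 40 N, if the wrist force passes 120 N, or if a joint passes its speed limit or range.

## Working session

There is one attempt and no reset: what is moved stays moved. The work goes in short steps, Python scripts to look and compute and a tool call to move; the robot and the scene stay as the last step left them, time stands still between calls to the robot, and variables do not carry over. Pictures are saved under pics/ and viewed, at most 10 in all, crops included, and the job is handed in when it is done.

Besides the shell and the picture viewer there is one more tool, called after ">>>" as name(argument=value, ...) on one line, values as JSON. drive_tool: Moves the arm, as the interface text tells. Its arguments: {"type":"object","properties":{"deltas":{"type":"array"}},"required":["deltas"]}

```bash
mkdir -p pics; ls
cat > h.py <<'E'
import numpy as np, cv2
from scipy.spatial.transform import Rotation as R
from station import env
def cam(n):
    s=env.sense(); im=env.get_image(n); f=240/np.tan(np.radians(im['vfov']/2))
    return s,im,f
def save(im,name): cv2.imwrite('pics/'+name,im['frame'][:,:,::-1])
E
python3 - <<'E'
from h import *
for n in('top','side'):
    s,im,f=cam(n); save(im,n+'0.png'); print(n,f,im['cx'],im['cy'],im['origin'],im['attitude'],{k for k in im})
print(s)
E
```

```text
pics
top 549.1126280135112 314.5092352907763 236.84425080932297 [0.39095721 0.16133512 0.95223121] [ 0.70495776 -0.70219561  0.06673437 -0.07417818] {'origin', 'cy', 'frame', 'vfov', 'attitude', 'cx'}
side 527.4544557727833 317.0755224093672 238.3826131173513 [ 0.40912332 -0.46174231  0.68677588] [ 0.90673276 -0.09456044  0.05061647 -0.4078382 ] {'origin', 'cy', 'frame', 'vfov', 'attitude', 'cx'}
{'time_s': 0.05, 'qpos': array([-1.21491834,  0.46941399, -0.04857341,  1.53367067,  0.0240856 ,
        1.1409886 , -0.08230773]), 'joint_velocities': array([-0.00023732,  0.00156511, -0.00083487, -0.00134074, -0.00067616,
       -0.00073905,  0.00052247]), 'effort': array([ 1.19897581e-03, -5.11961710e+01, -4.73857799e-02, -2.38651550e+01,
        1.07541058e-02,  4.29305801e-03,  9.35157829e-06]), 'tcp_pos': array([0.25314726, 0.62511772, 0.23028969]), 'tcp_rot': array([ 1.91205171e-01,  9.81549634e-01, -9.36052114e-04, -1.48974968e-04]), 'force': array([-0.48775159,  0.3762178 , -0.25864656]), 'torque': array([ 0.00279378, -0.03454783,  0.00969787]), 'grasp_force': 0.0, 'finger_gap': 0.08539411253472116}
```

View pics/top0.png

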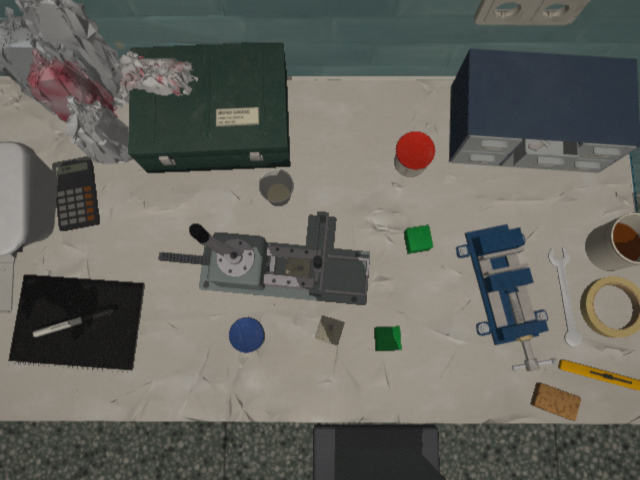

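View pics/side0.png

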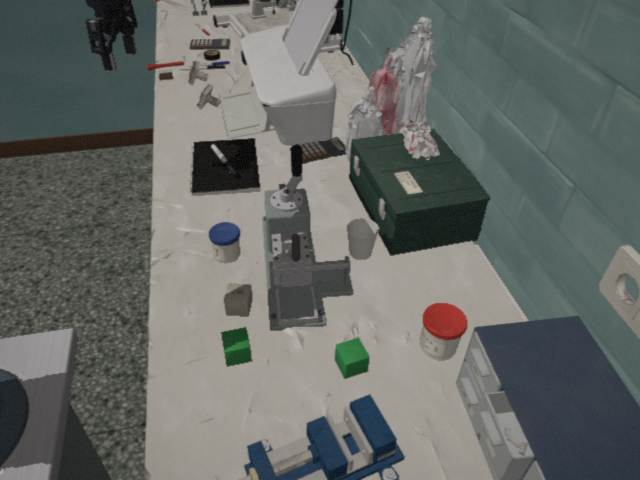

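The top view shows the ejector with its +x to the image right: grip (200,234), hub (234,256), post (318,262), tray end x≈368. The tub is blue (247,335), the old cube grey (330,330) and the cup (276,188). The green cubes and the red tub are decoys. I'll enlarge to pick fit points.

Run:
```python
import cv2
a=cv2.imread('pics/top0.png')[195:315,155:385]; a=cv2.resize(a,None,fx=3.4,fy=3.4,interpolation=cv2.INTER_CUBIC); cv2.imwrite('pics/c1.png',cv2.convertScaleAbs(a,alpha=1.6))
a=cv2.imread('pics/side0.png')[130:340,195:385]; a=cv2.resize(a,None,fx=2.8,fy=2.8,interpolation=cv2.INTER_CUBIC); cv2.imwrite('pics/c2.png',cv2.convertScaleAbs(a,alpha=1.6))
```

```text
(no output)
```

View pics/c1.png

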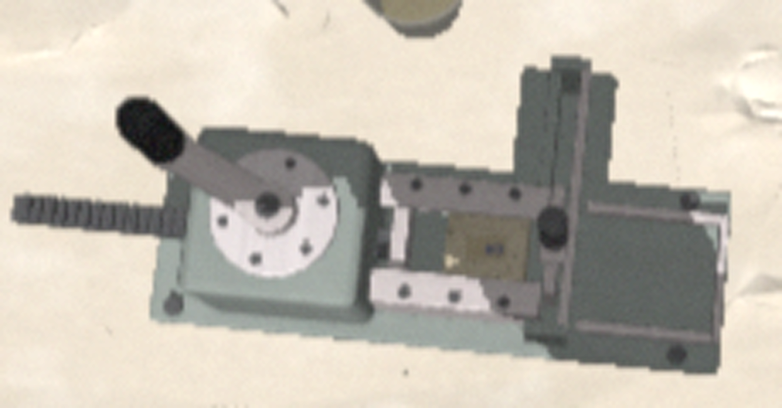

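View pics/c2.png

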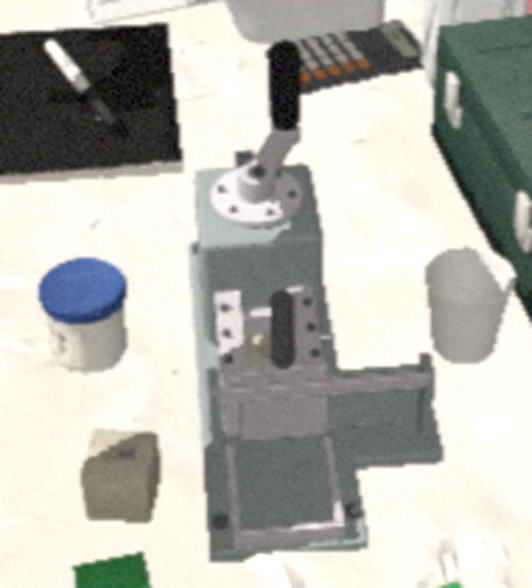

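The crops show the hub, post top, grip top and guide bar end clearly, with the tub, old cube and cup each standing well apart. Next I fit the ejector pose and the crank angle.

```bash
cat > fit.py <<'E'
from h import *
from scipy.optimize import least_squares
C={'top':(549.1126,314.509,236.844,[0.39095721,0.16133512,0.95223121],[0.70495776,-0.70219561,0.06673437,-0.07417818]),
'side':(527.45446,317.0755,238.3826,[0.40912332,-0.46174231,0.68677588],[0.90673276,-0.09456044,0.05061647,-0.4078382])}
def proj(c,p):
    f,cx,cy,o,a=C[c]; v=R.from_quat(a).inv().apply(np.array(p)-o); return np.array([cx+f*v[0]/v[2],cy+f*v[1]/v[2]])
def unproj(c,uv,z):
    f,cx,cy,o,a=C[c]; d=R.from_quat(a).apply([(uv[0]-cx)/f,(uv[1]-cy)/f,1]); o=np.array(o); return o+d*(z-o[2])/d[2]
def W(s,p):
    c,n=np.cos(s[2]),np.sin(s[2]); return np.array([s[0]+c*p[0]-n*p[1],s[1]+n*p[0]+c*p[1],p[2]])
def pts(s):
    q=s[3]; g=lambda z:(.055*np.cos(np.pi-q),.055*np.sin(np.pi-q),z)
    return [('top',(0,0,.126),(267,203)),('top',(.129,0,.128),(553,220)),('top',g(.184),(137,117)),('top',(.137,.096,.066),(570,57)),('top',g(.124),(168,145)),
     ('side',(0,0,.126),(258,170)),('side',(.129,0,.128),(283,298)),('side',g(.184),(285,48)),('side',(.129,0,.076),(283,365)),('side',g(.124),(285,122))]
def uv(c,m): return (m[0]/3.4+155,m[1]/3.4+195) if c=='top' else (m[0]/2.8+195,m[1]/2.8+130)
if __name__=='__main__':
    F=lambda s:np.concatenate([proj(c,W(s,p))-uv(c,m) for c,p,m in pts(s)])
    r=least_squares(F,[.4,.3,-1.6,.6],loss='soft_l1'); s=r.x
    print('pose',s,'deg',np.degrees(s[2:]));print(F(s).reshape(-1,2).round(1))
    for n,p in(('post',(.129,0,.105)),('postopen',(.129,.058,.105)),('axis',(0,0,.154)),('grip',(.055*np.cos(np.pi-s[3]),.055*np.sin(np.pi-s[3]),.154))): print(n,W(s,p).round(4))
    for n,u,z in(('tub',(247,335),.06),('old',(330,330),.04),('cup',(278,186),.064),('box',(210,160),.1)): print(n,unproj('top',u,z).round(3))
E
python3 fit.py
```

```text
pose [ 0.52745345  0.29421733 -1.62956434  0.4871013 ] deg [-93.36715922  27.90884857]
[[-0.2  1.6]
 [ 0.1  1.6]
 [-0.2  0.5]
 [ 3.6 -1.4]
 [-0.7  0.5]
 [ 0.  -0.6]
 [ 0.2  0. ]
 [ 0.9 -0.4]
 [ 0.5 -0.5]
 [ 1.2  1. ]]
post [0.5199 0.1654 0.105 ]
postopen [0.5778 0.162  0.105 ]
axis [0.5275 0.2942 0.154 ]
grip [0.556  0.3412 0.154 ]
tub [0.411 0.279 0.06 ]
old [0.42  0.145 0.04 ]
cup [0.658 0.233 0.064]
box [0.691 0.342 0.1  ]
```

```bash
cat > go.py <<'E'
from h import *
def go(p,yaw_y=None):
    "travel/angular shares to TCP p, with tool y at world angle yaw_y (deg)"
    s=env.sense(); T=R.from_quat(s['tcp_rot']); d=T.inv().apply(np.array(p)-s['tcp_pos'])/.4
    a=np.zeros(3)
    if yaw_y is not None:
        y=np.radians(yaw_y); Y=np.array([np.cos(y),np.sin(y),0]);Z=np.array([0,0,-1]);X=np.cross(Y,Z)
        a=(T.inv()*R.from_matrix(np.c_[X,Y,Z])).as_rotvec()/1.5
    print('t',round(s['time_s'],2),'tcp',s['tcp_pos'].round(4),'F',s['force'].round(1),'gap',round(s['finger_gap'],4),'travel',d.round(4),'ang',a.round(4))
E
python3 -c "
from go import *
go([.518,.166,.23],-3.4)"
```

```text
t 0.1 tcp [0.2532 0.6252 0.2304] F [ 0.1 -0.1 -0. ] gap 0.0854 travel [-1.0445 -0.8155  0.0024] ang [-1.000e-03  7.000e-04  8.302e-01]
```

>>> drive_tool(deltas=[{"angular":[0,0,0.1],"travel":[-0.095,-0.075,0],"gripper":85},{"angular":[0,0,0.2],"travel":[-0.19,-0.15,0],"gripper":85},{"angular":[0,0,0.3],"travel":[-0.285,-0.225,0],"gripper":85},{"angular":[0,0,0.4],"travel":[-0.38,-0.3,0],"gripper":85},{"angular":[0,0,0.5],"travel":[-0.475,-0.375,0],"gripper":85}])

```text
time_s: 0.6
tcp_pos: [0.3737, 0.4133, 0.231]
tcp_rot: [0.54, 0.842, -0.0, -0.0]
force: [1.7, -0.2, -0.4]
finger_gap: 0.0851
grasp_force: 0.0
```

```bash
python3 -c "
from go import *
go([.518,.166,.23],-3.4)"
```

```text
t 0.6 tcp [0.3737 0.4133 0.231 ] F [ 1.7 -0.2 -0.4] gap 0.0851 travel [-0.7123  0.0703  0.0026] ang [-3.000e-04  2.000e-04  3.262e-01]
```

>>> drive_tool(deltas=[{"angular":[0,0,0.1],"travel":[-0.12,0.01,0],"gripper":70},{"angular":[0,0,0.2],"travel":[-0.24,0.025,0],"gripper":60},{"angular":[0,0,0.32],"travel":[-0.36,0.035,0],"gripper":60},{"angular":[0,0,0.32],"travel":[-0.48,0.045,0],"gripper":60},{"angular":[0,0,0.32],"travel":[-0.6,0.06,0],"gripper":60}])

```text
time_s: 1.1
tcp_pos: [0.4965, 0.2061, 0.2312]
tcp_rot: [0.723, 0.691, -0.0, -0.0]
force: [0.8, 1.4, -0.1]
finger_gap: 0.0601
grasp_force: 0.0
```

```bash
python3 -c "
from go import *
go([.518,.166,.16],-3.4)"
```

```text
t 1.1 tcp [0.4965 0.2061 0.2312] F [ 0.8  1.4 -0.1] gap 0.0601 travel [-0.0977  0.0583  0.1779] ang [-0.0003 -0.0001  0.0101]
```

>>> drive_tool(deltas=[{"angular":[0,0,0.01],"travel":[-0.05,0.03,0.05],"gripper":60},{"angular":[0,0,0.01],"travel":[-0.098,0.058,0.12],"gripper":60},{"angular":[0,0,0.01],"travel":[-0.098,0.058,0.17],"gripper":60},{"angular":[0,0,0.01],"travel":[-0.098,0.058,0.17],"gripper":60},{"angular":[0,0,0.01],"travel":[-0.098,0.058,0.17],"gripper":60}])

```text
time_s: 1.6
tcp_pos: [0.5175, 0.1682, 0.1633]
tcp_rot: [0.727, 0.686, -0.0, -0.0]
force: [-0.3, 0.1, 0.8]
finger_gap: 0.0599
grasp_force: 0.0
```

Run:
```python
from go import *
go([.518,.166,.095],-3.4)
s,im,f=cam('wrist'); save(im,'w1.png'); M=np.array(im['tool_from_camera']); print(M.round(3),f)
# project post top (fit) into wrist
T=R.from_quat(s['tcp_rot'])
for z in(.076,.128):
    p=T.inv().apply(np.array([.5199,.1654,z])-s['tcp_pos']); c=np.linalg.inv(M)@np.r_[p,1]; print(im['cx']+f*c[0]/c[2],im['cy']+f*c[1]/c[2],c[2])
```

```text
t 1.6 tcp [0.5175 0.1682 0.1633] F [-0.3  0.1  0.8] gap 0.0599 travel [-0.0053  0.0016  0.1708] ang [-0.0004  0.0001  0.0007]
[[-0.001 -0.951 -0.308  0.078]
 [ 1.    -0.001  0.    -0.   ]
 [-0.001 -0.308  0.951 -0.143]
 [ 0.     0.     0.     1.   ]] 394.75411101411726
323.3564210286312 248.57337406323785 0.24388464106490448
324.41435894110583 283.55008781693124 0.19442222026388573
```

View pics/w1.png

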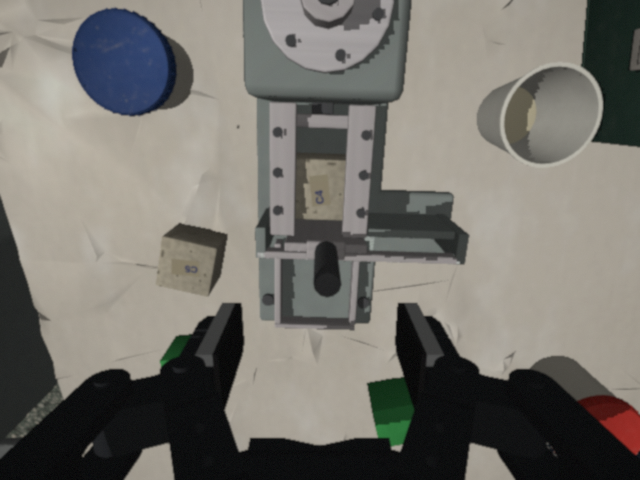

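The wrist view shows the post top at (327,283), within 3 px of the predicted (324,283.5), so the fit is good to about 1 mm. I'll descend around the post.

>>> drive_tool(deltas=[{"angular":[0,0,0],"travel":[-0.002,0.004,0.08],"gripper":60},{"angular":[0,0,0],"travel":[-0.005,0.004,0.17],"gripper":60},{"angular":[0,0,0],"travel":[-0.005,0.004,0.17],"gripper":40},{"angular":[0,0,0],"travel":[-0.005,0.004,0.17],"gripper":26},{"angular":[0,0,0],"travel":[-0.005,0.004,0.17],"gripper":26}])

```text
time_s: 2.15
tcp_pos: [0.5207, 0.1665, 0.0975]
tcp_rot: [0.727, 0.686, 0.002, 0.001]
force: [-0.2, 0.4, 1.0]
finger_gap: 0.0257
grasp_force: 0.0
```

```bash
python3 -c "
from go import *
go([.5778,.162,.095],-3.4)"
```

```text
t 2.15 tcp [0.5207 0.1665 0.0975] F [-0.2  0.4  1. ] gap 0.0257 travel [-0.0029  0.1431  0.0067] ang [ 0.0024 -0.0014  0.0006]
```

>>> drive_tool(deltas=[{"angular":[0,0,0],"travel":[0,0.025,0.003],"gripper":26},{"angular":[0,0,0],"travel":[0,0.06,0.003],"gripper":26},{"angular":[0,0,0],"travel":[0,0.095,0.003],"gripper":26},{"angular":[0,0,0],"travel":[0,0.13,0.003],"gripper":26},{"angular":[0,0,0],"travel":[0,0.15,0.003],"gripper":26}])

```text
time_s: 2.65
tcp_pos: [0.5802, 0.1616, 0.0951]
tcp_rot: [0.728, 0.686, 0.0, 0.0]
force: [-3.6, -1.2, 1.8]
finger_gap: 0.0259
grasp_force: 1.6
```

>>> drive_tool(deltas=[{"angular":[0,0,0],"travel":[0,0.003,0],"gripper":26},{"angular":[0,0,0],"travel":[0,0.006,0],"gripper":26},{"angular":[0,0,0],"travel":[0,0.006,0],"gripper":26},{"angular":[0,0,0],"travel":[0,0.008,0],"gripper":26},{"angular":[0,0,0],"travel":[0,0.008,0],"gripper":26}])

```text
time_s: 3.15
tcp_pos: [0.5804, 0.1619, 0.0943]
tcp_rot: [0.728, 0.686, -0.001, -0.001]
force: [-7.2, -1.0, 5.6]
finger_gap: 0.0262
grasp_force: 3.3
```

>>> drive_tool(deltas=[{"angular":[0,0,0],"travel":[0,0.006,0],"gripper":26},{"angular":[0,0,0],"travel":[0,0.012,0],"gripper":26},{"angular":[0,0,0],"travel":[0,0.012,0],"gripper":26},{"angular":[0,0,0],"travel":[0,0.018,0],"gripper":26},{"angular":[0,0,0],"travel":[0,0.018,0],"gripper":26}])

```text
time_s: 3.65
tcp_pos: [0.5806, 0.1619, 0.0939]
tcp_rot: [0.727, 0.686, -0.007, -0.007]
force: [-22.2, -1.8, 19.2]
finger_gap: 0.0263
grasp_force: 11.5
```

Run:
```python
from fit import *
s,im,f=cam('top'); save(im,'top1.png')
a=im['frame'][195:315,255:385,::-1]; a=cv2.resize(a,None,fx=4,fy=4,interpolation=cv2.INTER_CUBIC); cv2.imwrite('pics/c3.png',cv2.convertScaleAbs(a,alpha=1.6))
print(s['tcp_pos'],s['force'],s['finger_gap'])
```

```text
[0.58058791 0.16193723 0.09392084] [-22.24272113  -1.77205265  19.19950849] 0.026280703503056137
```

The force rises to 22 N with no motion, so it is at a stop. I'll back off, lift and check from above.

>>> drive_tool(deltas=[{"angular":[0,0,0],"travel":[0,-0.025,0],"gripper":26},{"angular":[0,0,0],"travel":[0,-0.045,0],"gripper":30},{"angular":[0,0,0],"travel":[0,-0.045,-0.1],"gripper":40},{"angular":[0,0,0],"travel":[0,-0.045,-0.2],"gripper":60},{"angular":[0,0,0],"travel":[0,-0.045,-0.3],"gripper":70}])

```text
time_s: 4.2
tcp_pos: [0.5721, 0.1627, 0.2158]
tcp_rot: [0.728, 0.686, 0.001, 0.001]
force: [-0.2, -0.1, -0.8]
finger_gap: 0.0678
grasp_force: 0.0
```

Run:
```python
from go import *
go([.556,.3412,.225],-3.4)
s,im,f=cam('wrist'); save(im,'w2.png'); M=np.linalg.inv(np.array(im['tool_from_camera'])); T=R.from_quat(s['tcp_rot'])
for p in([.5199,.1654,.128],[.5778,.162,.128],[.5778,.162,.076]):
    c=M@np.r_[T.inv().apply(np.array(p)-s['tcp_pos']),1]; print(im['cx']+f*c[0]/c[2],im['cy']+f*c[1]/c[2],c[2])
```

```text
t 4.2 tcp [0.5721 0.1627 0.2158] F [-0.2 -0.1 -0.8] gap 0.0678 travel [ 0.443  -0.0665 -0.0229] ang [ 0.0015 -0.0003  0.0002]
234.09203998991103 245.1632076501844 0.2435640414142199
328.08915560241 244.97406910178447 0.24369972208175655
326.3838351897328 222.42622023930414 0.2931716802062475
```

View pics/w2.png

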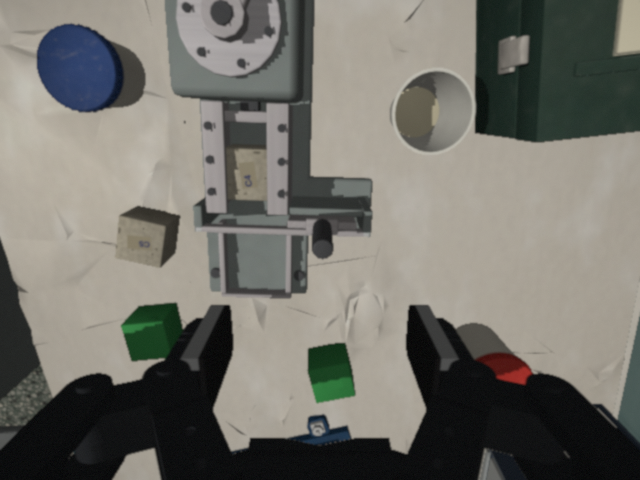

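The post top is at about (322,245) against 330 expected for fully open, so it may be roughly 4 mm short. I'll compare enlarged crops from both frames.

Run:
```python
import cv2,numpy as np
a=cv2.imread('pics/w1.png')[215:315,275:375];b=cv2.imread('pics/w2.png')[185:285,270:385]
g=[cv2.convertScaleAbs(cv2.resize(x,None,fx=3.6,fy=3.6,interpolation=cv2.INTER_CUBIC),alpha=1.8,beta=15) for x in(a,b)]
cv2.imwrite('pics/c4.png',np.hstack(g))
```

```text
(no output)
```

View pics/c4.png

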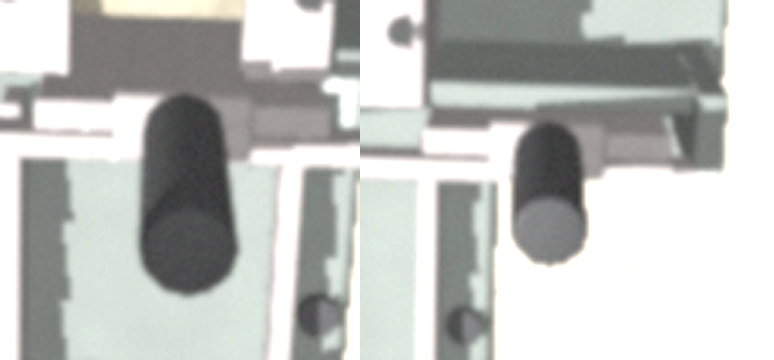

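Measured against the mould cheeks, the post started about 5 mm open and now sits about 59 mm from the centreline. The 53 mm of travel therefore ended at the 58 mm stop, and the shutter is fully open. I'll refit with the post position free and head for the crank grip.

Run:
```python
import fit; from fit import *
def pp(s):
    o=[]
    for c,p,m in pts(s):
        if p[0]==.129: p=(.129,s[4],p[2])
        if p[0]==.137: m=(582,57)
        o.append((c,p,m))
    return o
F=lambda s:np.concatenate([proj(c,W(s,p))-uv(c,m) for c,p,m in pp(s)])
s=least_squares(F,[.527,.294,-1.63,.5,0],loss='soft_l1').x; print(s,F(s).reshape(-1,2).round(1).tolist())
g=W(s,(.055*np.cos(np.pi-s[3]),.055*np.sin(np.pi-s[3]),.225)); print('grip',g,'axis',s[:2],'worldang',np.arctan2(g[1]-s[1],g[0]-s[0]))
from go import go
go(g,-3.4)
```

```text
[ 0.52771856  0.29408101 -1.64304091  0.46818704  0.00165782] [[-0.1, 1.4], [0.1, 1.4], [-0.2, 0.5], [0.9, -0.4], [-0.7, 0.5], [0.2, -0.5], [0.3, 0.0], [0.9, -0.4], [0.7, -0.5], [1.2, 1.0]]
grip [0.5560164  0.34124278 0.225     ] axis [0.52771856 0.29408101] worldang 1.0303646998393563
t 4.25 tcp [0.5762 0.1635 0.2233] F [1.6 0.1 4.5] gap 0.0701 travel [ 0.4405 -0.0768 -0.0027] ang [ 0.0092 -0.0041 -0.    ]
```

>>> drive_tool(deltas=[{"angular":[0,0,0],"travel":[0.1,-0.02,0],"gripper":70},{"angular":[0,0,0],"travel":[0.2,-0.04,0],"gripper":70},{"angular":[0,0,0],"travel":[0.3,-0.055,0],"gripper":70},{"angular":[0,0,0],"travel":[0.4,-0.075,0],"gripper":70},{"angular":[0,0,0],"travel":[0.44,-0.077,0],"gripper":70}])

```text
time_s: 4.75
tcp_pos: [0.5495, 0.3462, 0.2139]
tcp_rot: [0.725, 0.688, 0.002, -0.001]
force: [-0.4, 0.8, -0.5]
finger_gap: 0.0703
grasp_force: 0.0
```

Run:
```python
from go import *
import time
go([.556,.3412,.142],-3.4)
s,im,f=cam('wrist'); save(im,'w3.png'); M=np.linalg.inv(np.array(im['tool_from_camera'])); T=R.from_quat(s['tcp_rot'])
for p in([.556,.3412,.184],[.556,.3412,.124]):
    c=M@np.r_[T.inv().apply(np.array(p)-s['tcp_pos']),1]; print(im['cx']+f*c[0]/c[2],im['cy']+f*c[1]/c[2],c[2])
```

```text
t 4.75 tcp [0.5495 0.3462 0.2139] F [-0.4  0.8 -0.5] gap 0.0703 travel [-0.0124  0.0167  0.1797] ang [ 0.0003 -0.0024  0.0049]
333.1958744036354 292.3880120348554 0.18994945740929053
329.8461947901616 250.84016770376826 0.24709054840462918
```

View pics/w3.png

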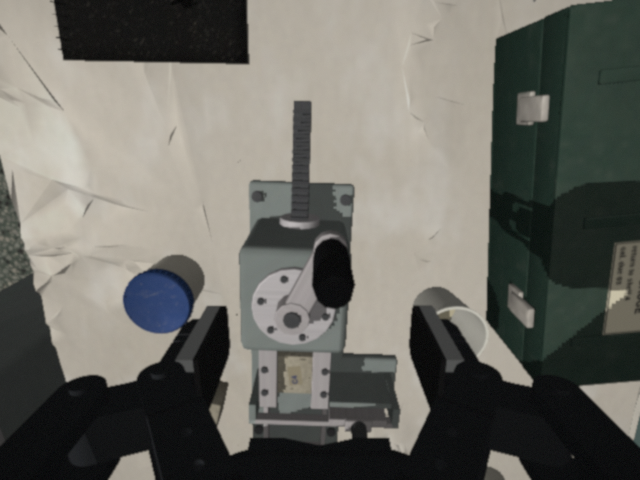

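The grip top is at (334,287), 5 px from the prediction, which is a shift of about 2 mm in +y. I'll descend and close.

>>> drive_tool(deltas=[{"angular":[0,0,0],"travel":[-0.008,0.017,0],"gripper":70},{"angular":[0,0,0],"travel":[-0.008,0.017,0.09],"gripper":70},{"angular":[0,0,0],"travel":[-0.008,0.017,0.18],"gripper":60},{"angular":[0,0,0],"travel":[-0.008,0.017,0.18],"gripper":40},{"angular":[0,0,0],"travel":[-0.008,0.017,0.18],"gripper":30}])

```text
time_s: 5.3
tcp_pos: [0.5591, 0.3341, 0.1426]
tcp_rot: [0.729, 0.685, -0.0, 0.001]
force: [0.9, 0.7, -0.0]
finger_gap: 0.0318
grasp_force: 0.0
```

>>> drive_tool(deltas=[{"angular":[0,0,0],"travel":[0,0,0],"gripper":20},{"angular":[0,0,0],"travel":[0,0,0],"gripper":18},{"angular":[0,0,0],"travel":[0,0,0],"gripper":18},{"angular":[0,0,0],"travel":[0,0,0],"gripper":18},{"angular":[0,0,0],"travel":[0,0,0],"gripper":18}])

```text
time_s: 5.8
tcp_pos: [0.5587, 0.3359, 0.144]
tcp_rot: [0.728, 0.686, 0.001, 0.001]
force: [-0.8, -3.6, 5.7]
finger_gap: 0.0202
grasp_force: 59.3
```

```bash
cat > arc.py <<'E'
from go import *
import sys
# axis and grip radius from the fit; commanded pose assumed = measured; print 5 rows of 'travel'
def arc(c=(.5277,.2941),r=.055,step=.3,n=5,z=.142,a=None,k=1):
    s=env.sense(); T=R.from_quat(s['tcp_rot']); p=s['tcp_pos']; d=p[:2]-c; a0=np.arctan2(d[1],d[0]) if a is None else a
    print('t',round(s['time_s'],2),'tcp',p.round(4),'rad',np.hypot(*d).round(4),'ang',a0.round(3),'F',s['force'].round(1),'gap',round(s['finger_gap'],4),'gf',round(s['grasp_force'],1))
    for i in range(k):
        print([np.round((T.inv().apply([r*(np.cos(a0-step*(i*n+j))-np.cos(a0-step*i*n)),r*(np.sin(a0-step*(i*n+j))-np.sin(a0-step*i*n)),0])/.4)[:2],3).tolist() for j in range(1,n+1)])
E
python3 -c "
from arc import *
arc(k=1)"
```

```text
t 5.8 tcp [0.5587 0.3359 0.144 ] rad 0.052 ang 0.933 F [-0.8 -3.6  5.7] gap 0.0202 gf 59.3
[[-0.027, 0.031], [-0.063, 0.052], [-0.102, 0.062], [-0.143, 0.059], [-0.182, 0.045]]
```

The gap is 20.2 mm rather than 22, and the TCP sits about 6 mm short in y. I'll open, centre on the grip and regrip.

>>> drive_tool(deltas=[{"angular":[0,0,0],"travel":[0,0,0],"gripper":32},{"angular":[0,0,0],"travel":[0,0,0],"gripper":32},{"angular":[0,0,0],"travel":[0.017,-0.005,0],"gripper":32},{"angular":[0,0,0],"travel":[0.017,-0.005,0],"gripper":32},{"angular":[0,0,0],"travel":[0.017,-0.005,0],"gripper":32}])

```text
time_s: 6.3
tcp_pos: [0.5558, 0.3442, 0.1419]
tcp_rot: [0.727, 0.686, 0.0, -0.0]
force: [-0.6, -0.6, 0.1]
finger_gap: 0.0321
grasp_force: 0.0
```

>>> drive_tool(deltas=[{"angular":[0,0,0],"travel":[0,0,0],"gripper":24},{"angular":[0,0,0],"travel":[0,0,0],"gripper":18},{"angular":[0,0,0],"travel":[0,0,0],"gripper":18},{"angular":[0,0,0],"travel":[0,0,0],"gripper":18},{"angular":[0,0,0],"travel":[0,0,0],"gripper":18}])

```text
time_s: 6.8
tcp_pos: [0.5566, 0.3435, 0.1424]
tcp_rot: [0.728, 0.686, 0.001, 0.0]
force: [0.9, 0.7, 1.2]
finger_gap: 0.0201
grasp_force: 58.7
```

```bash
python3 -c "
from arc import *
arc(k=1)"
```

```text
t 6.8 tcp [0.5566 0.3435 0.1424] rad 0.0572 ang 1.041 F [0.9 0.7 1.2] gap 0.0201 gf 58.7
[[-0.024, 0.033], [-0.057, 0.058], [-0.095, 0.072], [-0.136, 0.075], [-0.176, 0.064]]
```

The gap is unchanged, so it is pad compliance and the grip is well centred. Start cranking.

>>> drive_tool(deltas=[{"angular":[0,0,0],"travel":[-0.024,0.033,0],"gripper":18},{"angular":[0,0,0],"travel":[-0.057,0.058,0],"gripper":18},{"angular":[0,0,0],"travel":[-0.095,0.072,0],"gripper":18},{"angular":[0,0,0],"travel":[-0.136,0.075,0],"gripper":18},{"angular":[0,0,0],"travel":[-0.176,0.064,0],"gripper":18}])

```text
time_s: 7.3
tcp_pos: [0.5772, 0.2701, 0.1423]
tcp_rot: [0.728, 0.685, -0.0, -0.001]
force: [-5.1, 4.5, 6.1]
finger_gap: 0.0201
grasp_force: 59.4
```

```bash
python3 -c "
from arc import *
arc(k=2,a=1.041-1.5)"
```

```text
Traceback (most recent call last):
  File "arc.py", line 6, in arc
    print('t',round(s['time_s'],2),'tcp',p.round(4),'rad',np.hypot(*d).round(4),'ang',a0.round(3),'F',s['force'].round(1),'gap',round(s['finger_gap'],4),'gf',round(s['grasp_force'],1))
                                                                                      ^^^^^^^^
AttributeError: 'float' object has no attribute 'round'
```

```bash
sed -i 's/a0.round(3)/round(float(a0),3)/' arc.py; python3 -c "
from arc import *
arc(k=10,a=1.041-1.5)"
```

```text
t 7.3 tcp [0.5772 0.2701 0.1423] rad 0.055 ang -0.459 F [-5.1  4.5  6.1] gap 0.0201 gf 59.4
[[-0.035, -0.021], [-0.062, -0.052], [-0.079, -0.09], [-0.084, -0.13], [-0.077, -0.171]]
[[0.019, -0.037], [0.048, -0.066], [0.084, -0.085], [0.124, -0.093], [0.165, -0.089]]
[[0.038, 0.016], [0.069, 0.043], [0.091, 0.078], [0.102, 0.117], [0.1, 0.158]]
[[-0.014, 0.039], [-0.038, 0.072], [-0.071, 0.096], [-0.11, 0.11], [-0.151, 0.111]]
[[-0.04, -0.011], [-0.074, -0.033], [-0.101, -0.064], [-0.117, -0.102], [-0.122, -0.143]]
[[0.008, -0.04], [0.027, -0.077], [0.057, -0.105], [0.093, -0.124], [0.134, -0.131]]
[[0.041, 0.005], [0.078, 0.022], [0.109, 0.049], [0.13, 0.084], [0.141, 0.124]]
[[-0.002, 0.041], [-0.016, 0.08], [-0.041, 0.112], [-0.075, 0.136], [-0.114, 0.149]]
[[-0.041, 0.001], [-0.081, -0.011], [-0.115, -0.033], [-0.141, -0.065], [-0.157, -0.103]]
[[-0.004, -0.041], [0.005, -0.081], [0.025, -0.117], [0.055, -0.145], [0.092, -0.164]]
```

>>> drive_tool(deltas=[{"angular":[0,0,0],"travel":[-0.035,-0.021,0],"gripper":18},{"angular":[0,0,0],"travel":[-0.062,-0.052,0],"gripper":18},{"angular":[0,0,0],"travel":[-0.079,-0.09,0],"gripper":18},{"angular":[0,0,0],"travel":[-0.084,-0.13,0],"gripper":18},{"angular":[0,0,0],"travel":[-0.077,-0.171,0],"gripper":18}])

```text
time_s: 7.8
tcp_pos: [0.5086, 0.2446, 0.1424]
tcp_rot: [0.728, 0.685, 0.002, 0.0]
force: [4.9, 6.7, -3.0]
finger_gap: 0.0204
grasp_force: 58.7
```

>>> drive_tool(deltas=[{"angular":[0,0,0],"travel":[0.019,-0.037,0],"gripper":18},{"angular":[0,0,0],"travel":[0.048,-0.066,0],"gripper":18},{"angular":[0,0,0],"travel":[0.084,-0.085,0],"gripper":18},{"angular":[0,0,0],"travel":[0.124,-0.093,0],"gripper":18},{"angular":[0,0,0],"travel":[0.165,-0.089,0],"gripper":18}])

```text
time_s: 8.3
tcp_pos: [0.4757, 0.3119, 0.1423]
tcp_rot: [0.728, 0.685, -0.001, -0.0]
force: [0.5, -2.2, 2.9]
finger_gap: 0.0205
grasp_force: 59.6
```

Forces are low and the tool is tracking. I'll continue in order.

>>> drive_tool(deltas=[{"angular":[0,0,0],"travel":[0.038,0.016,0],"gripper":18},{"angular":[0,0,0],"travel":[0.069,0.043,0],"gripper":18},{"angular":[0,0,0],"travel":[0.091,0.078,0],"gripper":18},{"angular":[0,0,0],"travel":[0.102,0.117,0],"gripper":18},{"angular":[0,0,0],"travel":[0.1,0.158,0],"gripper":18}])

```text
time_s: 8.8
tcp_pos: [0.5422, 0.3496, 0.1423]
tcp_rot: [0.727, 0.686, -0.0, -0.0]
force: [-1.9, -2.3, 6.0]
finger_gap: 0.0204
grasp_force: 59.8
```

>>> drive_tool(deltas=[{"angular":[0,0,0],"travel":[-0.014,0.039,0],"gripper":18},{"angular":[0,0,0],"travel":[-0.038,0.072,0],"gripper":18},{"angular":[0,0,0],"travel":[-0.071,0.096,0],"gripper":18},{"angular":[0,0,0],"travel":[-0.11,0.11,0],"gripper":18},{"angular":[0,0,0],"travel":[-0.151,0.111,0],"gripper":18}])

```text
time_s: 9.3
tcp_pos: [0.5827, 0.2857, 0.1423]
tcp_rot: [0.728, 0.686, 0.0, -0.001]
force: [-4.8, 2.1, 7.1]
finger_gap: 0.0204
grasp_force: 60.0
```

>>> drive_tool(deltas=[{"angular":[0,0,0],"travel":[-0.04,-0.011,0],"gripper":18},{"angular":[0,0,0],"travel":[-0.074,-0.033,0],"gripper":18},{"angular":[0,0,0],"travel":[-0.101,-0.064,0],"gripper":18},{"angular":[0,0,0],"travel":[-0.117,-0.102,0],"gripper":18},{"angular":[0,0,0],"travel":[-0.122,-0.143,0],"gripper":18}])

```text
time_s: 9.8
tcp_pos: [0.5229, 0.2412, 0.1424]
tcp_rot: [0.728, 0.685, 0.002, -0.0]
force: [1.8, 6.0, 1.2]
finger_gap: 0.0202
grasp_force: 59.3
```

>>> drive_tool(deltas=[{"angular":[0,0,0],"travel":[0.008,-0.04,0],"gripper":18},{"angular":[0,0,0],"travel":[0.027,-0.077,0],"gripper":18},{"angular":[0,0,0],"travel":[0.057,-0.105,0],"gripper":18},{"angular":[0,0,0],"travel":[0.093,-0.124,0],"gripper":18},{"angular":[0,0,0],"travel":[0.134,-0.131,0],"gripper":18}])

```text
time_s: 10.3
tcp_pos: [0.4734, 0.2967, 0.1423]
tcp_rot: [0.728, 0.686, -0.0, 0.001]
force: [3.9, -1.3, 1.7]
finger_gap: 0.0203
grasp_force: 59.5
```

>>> drive_tool(deltas=[{"angular":[0,0,0],"travel":[0.041,0.005,0],"gripper":18},{"angular":[0,0,0],"travel":[0.078,0.022,0],"gripper":18},{"angular":[0,0,0],"travel":[0.109,0.049,0],"gripper":18},{"angular":[0,0,0],"travel":[0.13,0.084,0],"gripper":18},{"angular":[0,0,0],"travel":[0.141,0.124,0],"gripper":18}])

```text
time_s: 10.8
tcp_pos: [0.5261, 0.3514, 0.1423]
tcp_rot: [0.727, 0.686, -0.001, 0.0]
force: [-1.7, -5.2, 8.0]
finger_gap: 0.0201
grasp_force: 60.2
```

>>> drive_tool(deltas=[{"angular":[0,0,0],"travel":[-0.002,0.041,0],"gripper":18},{"angular":[0,0,0],"travel":[-0.016,0.08,0],"gripper":18},{"angular":[0,0,0],"travel":[-0.041,0.112,0],"gripper":18},{"angular":[0,0,0],"travel":[-0.075,0.136,0],"gripper":18},{"angular":[0,0,0],"travel":[-0.114,0.149,0],"gripper":18}])

```text
time_s: 11.3
tcp_pos: [0.5831, 0.3032, 0.1423]
tcp_rot: [0.727, 0.686, 0.0, -0.001]
force: [-2.1, 0.5, 7.5]
finger_gap: 0.0199
grasp_force: 60.1
```

```bash
python3 -c "
from arc import *
arc(k=1)"
```

```text
t 11.3 tcp [0.5831 0.3032 0.1423] rad 0.0562 ang 0.163 F [-2.1  0.5  7.5] gap 0.0199 gf 60.1
[[-0.041, 0.003], [-0.081, -0.006], [-0.116, -0.027], [-0.144, -0.057], [-0.162, -0.095]]
```

>>> drive_tool(deltas=[{"angular":[0,0,0],"travel":[-0.041,0.001,0],"gripper":18},{"angular":[0,0,0],"travel":[-0.081,-0.011,0],"gripper":18},{"angular":[0,0,0],"travel":[-0.115,-0.033,0],"gripper":18},{"angular":[0,0,0],"travel":[-0.141,-0.065,0],"gripper":18},{"angular":[0,0,0],"travel":[-0.157,-0.103,0],"gripper":18}])

```text
time_s: 11.8
tcp_pos: [0.5383, 0.2419, 0.1423]
tcp_rot: [0.728, 0.686, 0.001, -0.0]
force: [0.4, 5.4, 3.6]
finger_gap: 0.0204
grasp_force: 59.7
```

>>> drive_tool(deltas=[{"angular":[0,0,0],"travel":[-0.004,-0.041,0],"gripper":18},{"angular":[0,0,0],"travel":[0.005,-0.081,0],"gripper":18},{"angular":[0,0,0],"travel":[0.025,-0.117,0],"gripper":18},{"angular":[0,0,0],"travel":[0.055,-0.145,0],"gripper":18},{"angular":[0,0,0],"travel":[0.092,-0.164,0],"gripper":18}])

```text
time_s: 12.3
tcp_pos: [0.475, 0.2827, 0.1424]
tcp_rot: [0.728, 0.686, 0.001, 0.001]
force: [7.3, 0.0, 0.2]
finger_gap: 0.0206
grasp_force: 59.2
```

>>> drive_tool(deltas=[{"angular":[0,0,0],"travel":[0,0,0],"gripper":18},{"angular":[0,0,0],"travel":[0,0,0],"gripper":18},{"angular":[0,0,0],"travel":[0,0,0],"gripper":30},{"angular":[0,0,0],"travel":[0,0,0],"gripper":40},{"angular":[0,0,0],"travel":[0,0,0],"gripper":50}])

```text
time_s: 12.8
tcp_pos: [0.4735, 0.281, 0.1413]
tcp_rot: [0.728, 0.686, -0.001, -0.0]
force: [0.0, 0.5, 0.3]
finger_gap: 0.0496
grasp_force: 0.0
```

```bash
python3 -c "
from arc import *
arc(k=1)"
```

```text
t 12.8 tcp [0.4735 0.281  0.1413] rad 0.0558 ang -2.905 F [0.  0.5 0.3] gap 0.0496 gf 0.0
[[0.041, -0.006], [0.081, 0.0], [0.118, 0.018], [0.148, 0.046], [0.169, 0.082]]
```

Now I'll rise clear of the grip and look.

>>> drive_tool(deltas=[{"angular":[0,0,0],"travel":[0,0,-0.05],"gripper":55},{"angular":[0,0,0],"travel":[0,0,-0.15],"gripper":60},{"angular":[0,0,0],"travel":[0,0,-0.25],"gripper":60},{"angular":[0,0,0],"travel":[0.1,0,-0.25],"gripper":60},{"angular":[0,0,0],"travel":[0.15,0,-0.25],"gripper":60}])

```text
time_s: 13.3
tcp_pos: [0.4776, 0.3446, 0.2432]
tcp_rot: [0.727, 0.687, 0.001, -0.001]
force: [-1.3, 0.4, -1.1]
finger_gap: 0.0601
grasp_force: 0.0
```

Run:
```python
from fit import *
_,t,f=cam('top'); _,s,f=cam('side')
save(t,'top2.png'); save(s,'side2.png')
a=cv2.resize(t['frame'][170:350,215:395],(480,480),interpolation=cv2.INTER_CUBIC)
b=cv2.resize(s['frame'][200:380,200:320],(320,480),interpolation=cv2.INTER_CUBIC)
cv2.imwrite('pics/c5.png',cv2.convertScaleAbs(np.hstack([a,b])[:,:,::-1],alpha=1.7))
S=[.5277,.2941,-1.643]
for n,p in(('rear',(.132,.02,.052)),('front',(.172,.02,.052)),('rear-',(.132,-.02,.052))):
    u=proj('top',W(S,p)); print(n,((u-[215,170])*480/180).round())
```

```text
rear [282. 233.]
front [346. 238.]
rear- [277. 297.]
```

View pics/c5.png

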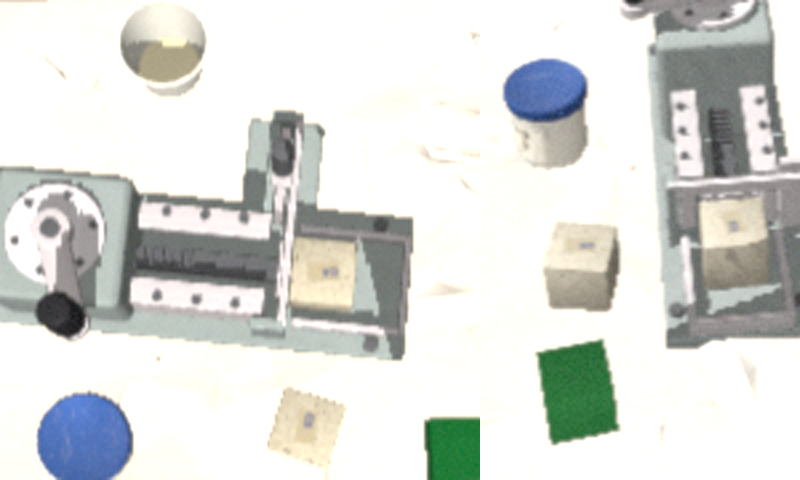

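The composite shows the cube upright on the out-tray, with its top spanning x 292 to 355. Its rear edge is about 7 mm past the mouth plane at about x 280. The shutter post is at the open end (284,150), and the tub, cup and old cube have not moved.

```bash
python3 -c "
from station import env
print(env.job_done())"
```

```text
the job is handed in; nothing more can be done
None
```

The job is handed in, and the judging result was not returned: the shutter is open at its stop, the ram pushed the mortar cube fully out, and it stands upright on the out-tray, with the tub, cup and other cube unmoved.

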